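# Hang up the nail tote and rock the locating block out of the nailing jig

## Task

The wooden block is stuck tight between the cheeks of the nailing jig. Hang the nail tote by its bar handle on the stand's hook to get it out of the way and let go of it, without spilling the nails; then grip the block and rock it from side to side along the jig, easing it up bit by bit, until it comes free. Finish while holding the block in the gripper, upright and motionless just clear above its seat in the jig, with the tote left hanging and the other things on the bench left alone.

Things in the scene. Friction and masses are not known exactly. Their poses are not given: they have to be found in the camera images.
- jig: Box-nailing jig screwed to the bench: plywood base 200 x 230 x 18 mm. Origin: centre of its underside, on the bench; x along the 200 mm side, y along the 230 mm side towards the low fence strip, z up. The block stands off-centre at y = -62 mm between two cheeks; tallest parts there: cheek tops, 51.5 mm above the bench. Fixed blocks behind the cheeks reach 59 mm from the seat in x, 48 mm high.
- seat (a point): Centre of the block's footprint in the jig, on top of the base (18 mm above the bench); axes as the jig's. Two sprung wooden cheeks, 28 mm wide in y, pinch the block from +x and -x up to 33.5 mm above this point. Steel pins 16 mm tall stand 6 mm off the block's ends in y. Rocking goes to +y and -y, about 10 degrees each way.
- block: Beech block upright in the jig: 28 mm thick (x), 50 mm wide (y), 100 mm tall with rounded top, 0.11 kg. Origin: centre of underside, axes as the jig's when seated. The cheeks pinch it with about 45 N each: a straight pull takes 45 to 65 N; pushing its free end along y (10 to 20 N) turns it about x, and while it turns it lifts easily, a few mm a swing. It stays where it is left until it is out.
- block_foot (a point): Centre of the block's underside.
- block_grip (a point): Point on the block's axis 76 mm above its underside: a good place for the TCP, gripping across the 28 mm thickness (fingers closing along the jig's x) with room above the cheeks; grip firmly (100 N). Leaned 6 to 9 degrees each way and eased up about 4 mm a swing, the block is out after eight to ten swings.
- tote: Nail tote standing on the jig base next to the block: plywood box 150 x 84 x 60 mm holding nails, two 36 mm wide end boards rising to 144 mm with a flat wooden bar between their tops; 0.25 to 0.5 kg, centre of mass low on its mid axis. Origin: centre of underside; x along the bar, y across, z up. Symmetric under a half turn.
- tote_bar (a point): Centre of the bar handle, 128 mm above the tote's underside. Bar 134 mm long (tote's x), 14 mm thick (y), 20 mm high (z), 58 mm clear above the box rim. The hook must come under its middle, so grip it 35 mm or so to one side of the middle, from above, fingers closing along the tote's y, firmly (80 N).
- stand: Wooden stand fixed to the bench: base 130 x 120 x 20 mm, 40 mm square post 205 mm tall, with one 8 mm steel hook that points along the stand's -x axis. Origin: centre of the post, on the bench; z up.
- hook_seat (a point): Where the bar's underside rests: top of the hook's level arm, 170 mm up; axes as the stand's. The post's face is 70 mm to +x; at 16 mm to -x the tip turns up, ending 18 mm higher, 31 mm out. Bar along the stand's y: come in level from -x (bar 85 mm or more out when coming down), bar above the tip, so that the hook enters between bar and box, then lower. The box then hangs 52 mm up.
- lath: Bystander: pine lath 150 x 16 x 10 mm lying on the jig base by the fence. Origin: centre of its underside.
- lath_b: Bystander: pine lath 150 x 22 x 10 mm on the bench between jig and stand. Origin: centre of its underside.
- hammer: Bystander: hammer, 260 mm long, lying at the back. Origin: centre of its underside.
- glue: Bystander: white glue bottle, 54 mm across, 150 mm tall, at the right. Origin: centre of its underside.
- nailbox: Bystander: open wooden box 120 x 85 x 55 mm at the left. Origin: centre of its underside.
- offcut: Bystander: board offcut 150 x 100 x 24 mm at the left. Origin: centre of its underside.
- driver: Bystander: screwdriver, 200 mm long, at the right. Origin: centre of its underside.

How it is judged (in metres and radians):
On the way, in this order (a step that is already met when the one before it is completed fails the run):
1. the tote hangs by its bar on the hook, let go (horizontal distance between tote_bar and hook_seat below 0.04 m and z of tote_bar in the frame of hook_seat between 0.002 and 0.022 m and angle between tote's own z axis and vertical below 0.35 rad and contact force between tote and stand above 1 N and contact force between tote and the arm below 0.1 N and contact force between tote and the fingers below 0.1 N), for 0.3 s.
2. the block, still in its seat, is leaned 3 degrees or more to one side (angle between block's own y axis and vertical above 1.623 rad and z of block_foot in the frame of seat below 0.032 m and horizontal distance between block_foot and seat below 0.02 m).
3. then, still in its seat, 3 degrees or more to the other side (angle between block's own y axis and vertical below 1.518 rad and z of block_foot in the frame of seat below 0.032 m and horizontal distance between block_foot and seat below 0.02 m).
At the end, for the whole second after the job is handed in: Block gripped, still, within 15 degrees of upright, off the jig, its underside 3 to 56 mm above the cheek tops and within 50 mm of its seat sideways; tote hanging free on the hook, leaning under 20 degrees. Before: tote hung first, then block leaned 3 degrees each way in its seat (all of step 1 and z of block_foot in the frame of seat between 0.0365 and 0.09 m and horizontal distance between block_foot and seat below 0.05 m and angle between block's own z axis and vertical below 0.26 rad and contact force between block and the fingers above 2 N and contact force between block and jig below 0.05 N and linear speed of block below 0.03 m/s); the arm keeps its last pose, push and grip.
It fails at once if the tote tips more than 35 degrees, spilling nails (angle between tote's own z axis and vertical above 0.61 rad).
It fails at once if a bystander is moved more than 40 mm (distance of any of lath, lath_b, hammer, glue, nailbox, offcut, driver from where it was at the start of the episode above 0.04 m).
It also fails if it takes over 67 s, if anything falls off the work surface, if the arm or the gripper's body presses on something with over 40 N, if the wrist force passes 120 N, or if a joint passes its speed limit or range.

## Robot

A 6-joint arm with a two-finger parallel gripper is mounted at the origin on the work surface. World frame = base frame: x ahead of the robot, y to its left, z up, the work surface at z = 0. Lengths are in m, angles in degrees, forces in N, time in s.
With the tool pointing down it reaches from about 0.4 to 0.825 m from the base axis. Payload 7 kg.
Tool frame: the origin (TCP) lies between the finger pads, 19 mm behind the fingertips; this is the grasp point; x points along the fingers, y is the direction in which the jaws open and shut, and the axes are right-handed (so a half turn about x gives the same grasp; the last joint's range is limited). The gripper opens to 88 mm and grips with 3 to 60 N. Pads are 19 mm wide; open, the fingers measure 130 mm over their backs; the gripper's body (78 mm by 193 mm) begins 47 mm behind the grasp point.
Start: joints at [-51.904, 20.546, 0.682, 0, -70.136, -16.507], TCP at [0.248, -0.628, 0.245] pointing down, gripper open.
Joint ranges: [-176.03, 176.03], [-82.01, 121.73], [-58.28, 71.71], [-173.87, 95.51], [-174.79, -0.11], [-173.66, 173.66]. Speed limits (degrees/s): [136.94, 136.94, 172.46, 180, 180, 180].

## Interface

Orientations are given as [roll, pitch, yaw] about the fixed x, y, z axes, in that order (R = Rz(yaw) Ry(pitch) Rx(roll)).
In Python, from plant import * gives the robot as it stands. The module is installed in compiled form; this text tells all that it offers.
- The arm moves only by the shell command python3 -m pendant 'ROWS'. ROWS is JSON, a list of rows, each an object with "claw": the finger opening in mm, from 0 to 87.6; "linear": the shift along the tool's x, y, z in mm, a list of three; "twist": the turn about the tool's x in rad. In form: [{"claw": claw, "linear": [tx, ty, tz], "twist": twist}, ...]. A call has exactly 10 rows; each row shifts and turns the commanded pose from where the row before left it, along the tool's axes as they then stand; what a row does not reach is not made up. A row lasts 1/12 s, in which the tool goes at most 41.7 mm and 7.16 degrees, less where a joint would pass 70% of its speed; a pose out of reach is approached as far as the arm can. A call with a gripper value outside its range is refused whole. The fingers move at their own pace and stop on an object; the grip force is fixed at half the most. Time passes only in rows, so rows that do not move let the fingers close, or fill a call up. It gives the time, the measured TCP pose, the force and the opening at its end, in the units of the state.
- get_obs(): the state, without advancing time (a new reading comes with each control period).
- snapshot(name): name is "side" or "top"; returns (picture, depth): 400x640x3 uint8, red, green, blue; 400x640 float32, m along the optical axis (not along the pixel's ray), 0 where there is no reading.
- camera_params(name): a dict with "fx", "fy", "cx", "cy" (pixels), "rvec" (rotation vector, rad) and "tvec" (3), from world to camera coordinates, as OpenCV has them. Camera axes: x right, y down, z forward; pixel columns grow to the right and rows downward; lengths in m; the calibration is good to about 2 mm. A picture is of the moment at which its call begins. camera_params takes no time and is no camera call.
- close_job(): hands the job in, once; it reports no verdict.
Trained networks look in the newest picture that a camera, given by its name, has taken for a name from the list of things; names that differ only in an ending like _2 or _b are one class to them, and where a whole thing is asked for, a point or a joint stands for the part that bears it (a point fixed in the world has none). Each returns a list of dicts, best first, with "confidence" (0 to 1); they miss things now and then, are a little off and sometimes report something else, mostly with a low value. They report only what shows in the picture. A call takes as long as a camera call.
- boxes_of(camera, target): "xy" ([column, row] in pixels, amid what is visible of it).
The state is a dict: "clock": time; "joint_pos": joint angles; "qvel": joint speeds; "tau": joint torques, N m; "tool_pos": TCP position; "orientation": TCP orientation; "force": force on the tool from outside, world axes, zero at the start; "moment": the same for the moment, N m; "opening": finger opening in m.
Only numpy, scipy, OpenCV 4.12 (cv2) and the standard library are available. Lean on these libraries where they do the work, as an engineer would, in place of code of your own. Each camera call takes 0.05 s, during which the arm holds its last target. There are 200 camera calls.

## Working session

There is one attempt and no reset: what is moved stays moved. The work goes in short steps, Python scripts to look and compute and a shell command to move; the robot and the scene stay as the last step left them, time stands still between calls to the robot, and variables do not carry over. Pictures are saved under pics/ and viewed, about 8 in all and at most 12, crops included, and the job is handed in when it is done.

```bash
mkdir -p pics
cat > h.py <<'E'
from plant import *
import numpy as np, cv2
def cam(n):
    c=camera_params(n); R=cv2.Rodrigues(np.array(c["rvec"],float))[0]; return c,R,np.array(c["tvec"],float).ravel()
def cloud(n,d):
    c,R,t=cam(n); v,u=np.mgrid[0:d.shape[0],0:d.shape[1]]
    P=np.stack([(u-c["cx"])/c["fx"]*d,(v-c["cy"])/c["fy"]*d,d],-1)
    W=(P-t)@R; W[d==0]=np.nan; return W
def save(name,p): cv2.imwrite("pics/"+name,cv2.cvtColor(p,cv2.COLOR_RGB2BGR))
E
python3 - <<'E'
from h import *
print({k:np.round(v,3) if not isinstance(v,dict) else v for k,v in get_obs().items()})
for n in("top","side"):
    p,d=snapshot(n); save(n+"0.png",p); np.savez("%s0.npz"%n,p=p,d=d)
    W=cloud(n,d); c,R,t=cam(n); print(n,"cam at",np.round(-R.T@t,3), np.round(R[2],2))
    for th in("jig","block","tote","stand","lath","hammer","glue","nailbox","offcut","driver"):
        for b in boxes_of(n,th)[:2]:
            u,v=map(int,np.round(b["xy"])); print(th,[u,v],round(b["confidence"],2),np.round(W[v,u],3))
E
```

```text
{'clock': np.float64(0.0), 'joint_pos': array([-5.1904e+01,  2.0592e+01,  6.3300e-01, -2.1000e-02, -7.0136e+01,
       -1.6508e+01]), 'qvel': array([ 0.033,  0.05 , -0.025,  0.002,  0.02 ,  0.002]), 'tau': array([-2.0000e-03, -5.8270e+01,  2.9307e+01,  6.9980e+00,  7.0000e-03,
       -0.0000e+00]), 'tool_pos': array([ 0.248, -0.627,  0.244]), 'orientation': array([ 94.926,  89.903, 116.507]), 'force': array([ 0.195,  0.531, -0.085]), 'moment': array([ 0.003, -0.001,  0.067]), 'opening': np.float64(0.088)}
top cam at [0.475 0.005 1.342] [ 0.08 -0.   -1.  ]
jig [266, 194] 0.78 [0.621 0.171 0.101]
block [263, 195] 0.75 [0.621 0.184 0.079]
block [268, 189] 0.71 [0.635 0.162 0.116]
tote [240, 191] 0.58 [0.639 0.266 0.048]
stand [377, 197] 0.84 [ 0.594 -0.173  0.207]
stand [266, 189] 0.69 [0.635 0.168 0.12 ]
lath [227, 204] 0.67 [0.598 0.316 0.022]
lath [317, 253] 0.54 [0.425 0.009 0.007]
hammer [456, 196] 0.72 [ 0.603 -0.443  0.11 ]
hammer [341, 160] 0.63 [ 0.744 -0.08   0.028]
glue [458, 196] 0.92 [ 0.603 -0.448  0.114]
nailbox [171, 280] 0.71 [0.342 0.508 0.015]
nailbox [460, 268] 0.37 
[... 153 characters left out ...]
]
side cam at [-0.005  0.589  0.86 ] [ 0.53 -0.54 -0.66]
jig [274, 271] 0.71 [0.558 0.239 0.021]
jig [359, 182] 0.64 [ 0.588 -0.167  0.085]
block [272, 227] 0.68 [0.624 0.178 0.106]
tote [249, 251] 0.94 [0.644 0.256 0.053]
stand [358, 184] 0.56 [ 0.59  -0.165  0.077]
lath [362, 252] 0.9 [0.424 0.011 0.011]
lath [239, 278] 0.67 [0.605 0.324 0.03 ]
hammer [310, 190] 0.94 [ 0.731 -0.074  0.027]
hammer [444, 176] 0.74 [ 0.426 -0.462  0.025]
glue [404, 148] 0.86 [ 0.593 -0.437  0.085]
glue [278, 272] 0.23 [0.547 0.234 0.021]
nailbox [242, 382] 0.8 [0.375 0.485 0.025]
offcut [201, 309] 0.64 [0.599 0.448 0.027]
driver [272, 275] 0.58 [0.551 0.252 0.021]
driver [444, 176] 0.57 [ 0.426 -0.462  0.025]
```

View pics/top0.png

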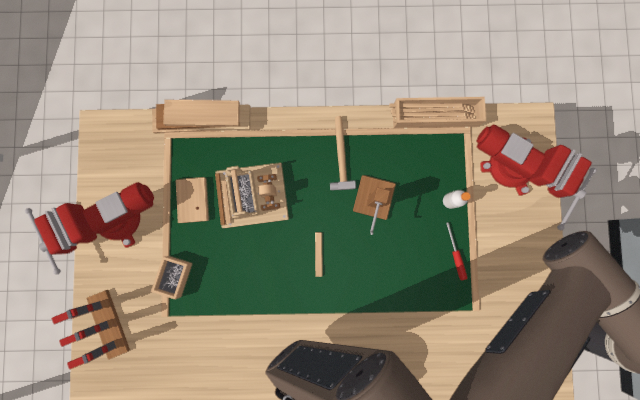

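View pics/side0.png

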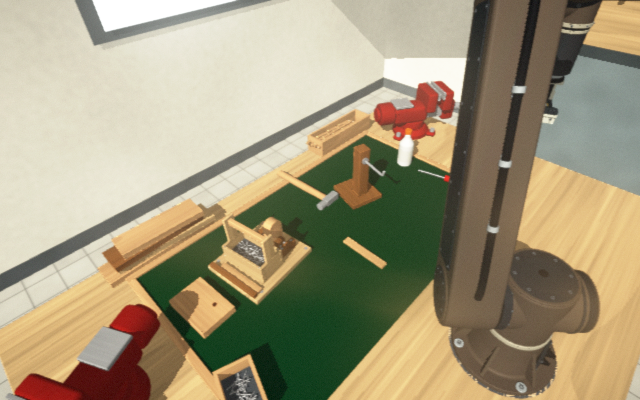

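Run:
```python
from h import *
D={n:np.load(n+"0.npz") for n in("top","side")}
def rep(lbl,P):
    if len(P)<4: print(lbl,len(P)); return
    m,s,a=cv2.minAreaRect(P[:,:2].astype(np.float32)*1000)
    w,V=np.linalg.eigh(np.cov(P[:,:2].T)); v=V[:,1]
    print(lbl,len(P),"mean",np.round(P.mean(0),4),"rect c",np.round(m,1),np.round(s,1),round(a,1),"pca",round(np.degrees(np.arctan2(v[1],v[0]))%180,1))
for n in D:
    W=cloud(n,D[n]["d"]).reshape(-1,3)
    def sel(x0,x1,y0,y1,z0,z1):
        return W[(W[:,0]>x0)&(W[:,0]<x1)&(W[:,1]>y0)&(W[:,1]<y1)&(W[:,2]>z0)&(W[:,2]<z1)]
    print(n)
    rep("bar",sel(.5,.75,.2,.3,.145,.17))
    rep("rim",sel(.5,.75,.2,.32,.071,.085))
    rep("block",sel(.57,.7,.12,.21,.095,.135))
    rep("block top",sel(.57,.7,.12,.21,.11,.135))
    rep("cheeks",sel(.5,.75,.12,.21,.044,.056))
    rep("jigbase",sel(.45,.78,.08,.36,.012,.024))
    rep("post",sel(.55,.68,-.23,-.12,.198,.215))
    rep("hook",sel(.44,.565,-.25,-.1,.15,.21))
    rep("base",sel(.5,.7,-.27,-.08,.014,.026))
    print(np.round(sel(.44,.565,-.25,-.1,.15,.21)[::3],3).tolist()[:14])
p=D["top"]["p"]; a=cv2.resize(p[150:250,200:300],(400,400),interpolation=cv2.INTER_CUBIC); b=cv2.resize(p[150:250,330:430],(400,400),interpolation=cv2.INTER_CUBIC)
save("crop.png",np.hstack([a,b]))
```

```text
top
bar 287 mean [0.6276 0.2566 0.1564] rect c [627.1 257.3] [150.2  35.6] 9.0 pca 8.5
rim 266 mean [0.6271 0.2565 0.078 ] rect c [627.4 257.6] [150.9  84.7] 8.3 pca 10.7
block 141 mean [0.6346 0.1703 0.1125] rect c [635.6 171.7] [28.6 48.4] 5.5 pca 96.3
block top 100 mean [0.6357 0.1718 0.1158] rect c [635.5 172.5] [26.9 38.8] 0.1 pca 87.5
cheeks 261 mean [0.6318 0.1718 0.0493] rect c [628.7 176.8] [129.7  74.1] 6.9 pca 5.8
jigbase 1526 mean [0.6221 0.1995 0.0183] rect c [628.9 233.8] [201.1 230.5] 6.8 pca 154.6
post 184 mean [ 0.5996 -0.1863  0.2048] rect c [ 599.8 -186.8] [40.1 39.3] 74.2 pca 91.4
hook 74 mean [ 0.5246 -0.1655  0.1713] rect c [ 525.1 -165.8] [ 8.2 83.3] 74.6 pca 163.9
base 985 mean [ 0.62   -0.1778  0.0203] rect c [ 623.1 -158.5] [186.7 130.6] 74.6 pca 51.8
[[0.564, -0.174, 0.169], [0.561, -0.174, 0.168], [0.558, -0.174, 0.169], [0.555, -0.174, 0.169], [0.552, -0.174, 0.169], [0.549, -0.174, 0.17], [0.546, -0.173, 0.173], [0.543, -0.174, 0.168], [0.54, -0.174, 0.166], [0.534, -0.165, 0.167], [0.531, -0.164, 0.171], [0.528, -0.164, 0.167], [0.525, -0.164, 0.169], [
[... 445 characters left out ...]
 pca 7.6
jigbase 1321 mean [0.5847 0.2385 0.0196] rect c [631.2 232.7] [204.2 232.2] 7.0 pca 71.4
post 120 mean [ 0.5988 -0.1831  0.2058] rect c [ 600.8 -186. ] [40.4 42.8] 72.5 pca 31.7
hook 62 mean [ 0.5213 -0.1635  0.1733] rect c [ 524.9 -164.7] [ 8.5 80.8] 72.5 pca 164.6
base 642 mean [ 0.6105 -0.1689  0.0217] rect c [ 625.4 -158.2] [186.9 132.8] 75.2 pca 30.8
[[0.564, -0.174, 0.175], [0.56, -0.178, 0.171], [0.556, -0.173, 0.172], [0.556, -0.173, 0.168], [0.552, -0.169, 0.168], [0.541, -0.169, 0.174], [0.536, -0.169, 0.172], [0.53, -0.166, 0.173], [0.527, -0.162, 0.173], [0.53, -0.166, 0.165], [0.518, -0.166, 0.171], [0.519, -0.163, 0.169], [0.491, -0.154, 0.188], [0.519, -0.163, 0.165]]
```

View pics/crop.png

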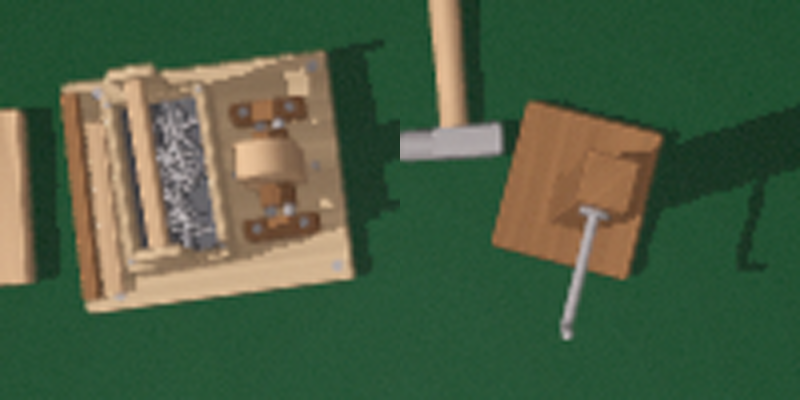

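```bash
cat >> h.py <<'E'
from scipy.spatial.transform import Rotation as Ro
def st():
    o=get_obs(); R=Ro.from_euler("xyz",o["orientation"],degrees=True).as_matrix()
    return o,np.array(o["tool_pos"]),np.degrees(np.arctan2(R[1,1],R[0,1])),R
def togo(P,phi=None):
    o,p,f,R=st(); d=np.array(P)-p
    print("t %.2f pos %s phi %.1f tilt %.1f F %s open %.1f j1 %.0f j6 %.0f"%(o["clock"],np.round(p*1000,1),f,np.degrees(np.arccos(-R[2,0])),np.round(o["force"],1),o["opening"]*1000,o["joint_pos"][0],o["joint_pos"][5]))
    print(" linear now",np.round(R.T@d*1000,1), "twist", None if phi is None else round(-np.radians((phi-f+180)%360-180),3))
    if phi is not None:
        c,s=np.cos(np.radians(phi)),np.sin(np.radians(phi)); print(" linear after twist",np.round(1000*np.array([-d[2],d[0]*c+d[1]*s,d[0]*s-d[1]*c]),1))
E
python3 - <<'E'
from h import *
a=np.radians(8.7); x=np.array([np.cos(a),np.sin(a)])
for s in(1,-1):
    g=np.array([.6273,.257])+s*.024*x; print(s,g, "bearing",np.degrees(np.arctan2(g[1],g[0])))
    togo([*g,.245],98.7);togo([*g,.245],-81.3)
E
```

```text
1 [0.65102385 0.26063026] bearing 21.818153341004408
t 1.10 pos [ 248.3 -627.6  245.4] phi 111.6 tilt 0.0 F [-0.5  1.3  0.6] open 87.6 j1 -52 j6 -17
 linear now [3.000e-01 6.778e+02 7.013e+02] twist 0.225
 linear after twist [4.000e-01 8.171e+02 5.324e+02]
t 1.10 pos [ 248.3 -627.6  245.4] phi 111.6 tilt 0.0 F [-0.5  1.3  0.6] open 87.6 j1 -52 j6 -17
 linear now [3.000e-01 6.778e+02 7.013e+02] twist -2.917
 linear after twist [ 4.000e-01 -8.171e+02 -5.324e+02]
-1 [0.60357615 0.25336974] bearing 22.77173395576249
t 1.10 pos [ 248.3 -627.6  245.4] phi 111.6 tilt 0.0 F [-0.5  1.3  0.6] open 87.6 j1 -52 j6 -17
 linear now [3.000e-01 6.885e+02 6.545e+02] twist 0.225
 linear after twist [4.000e-01 8.171e+02 4.844e+02]
t 1.10 pos [ 248.3 -627.6  245.4] phi 111.6 tilt 0.0 F [-0.5  1.3  0.6] open 87.6 j1 -52 j6 -17
 linear now [3.000e-01 6.885e+02 6.545e+02] twist -2.917
 linear after twist [ 4.000e-01 -8.171e+02 -4.844e+02]
```

```bash
python3 -m pendant '[{"claw":87,"linear":[0,0,0],"twist":0.1125},{"claw":87,"linear":[0,0,0],"twist":0.1125},{"claw":87,"linear":[0,34,22],"twist":0},{"claw":87,"linear":[0,34,22],"twist":0},{"claw":87,"linear":[0,34,22],"twist":0},{"claw":87,"linear":[0,34,22],"twist":0},{"claw":87,"linear":[0,34,22],"twist":0},{"claw":87,"linear":[0,34,22],"twist":0},{"claw":87,"linear":[0,34,22],"twist":0},{"claw":87,"linear":[0,34,22],"twist":0}]'; python3 -c "
from h import *
togo([.651,.2606,.245],98.7)"
```

```text
clock: 1.93
tool_pos: [0.3816, -0.3304, 0.2457]
orientation: [-28.4, 90.0, -19.7]
force: [1.4, 0.2, 0.4]
opening: 0.087
t 1.93 pos [ 381.6 -330.4  245.7] phi 98.7 tilt 0.0 F [1.4 0.2 0.4] open 87.0 j1 -19 j6 -63
 linear now [  0.7 543.5 355.6] twist -0.0
 linear after twist [  0.7 543.4 355.7]
```

```bash
python3 -m pendant '[{"claw":87,"linear":[0,34,22.2],"twist":0},{"claw":87,"linear":[0,34,22.2],"twist":0},{"claw":87,"linear":[0,34,22.2],"twist":0},{"claw":87,"linear":[0,34,22.2],"twist":0},{"claw":87,"linear":[0,34,22.2],"twist":0},{"claw":87,"linear":[0,34,22.2],"twist":0},{"claw":87,"linear":[0,34,22.2],"twist":0},{"claw":87,"linear":[0,34,22.2],"twist":0},{"claw":87,"linear":[0,34,22.2],"twist":0},{"claw":87,"linear":[0,34,22.2],"twist":0}]'
python3 -m pendant '[{"claw":87,"linear":[0,34,22.2],"twist":0},{"claw":87,"linear":[0,34,22.2],"twist":0},{"claw":87,"linear":[0,34,22.2],"twist":0},{"claw":87,"linear":[0,34,22.2],"twist":0},{"claw":60,"linear":[0,34,22.2],"twist":0},{"claw":50,"linear":[0,33.5,22.2],"twist":0},{"claw":50,"linear":[20,0,0],"twist":0},{"claw":50,"linear":[15,0,0],"twist":0},{"claw":50,"linear":[10,0,0],"twist":0},{"claw":50,"linear":[0,0,0],"twist":0}]'; python3 -c "
from h import *
togo([.651,.2606,.146],98.7)
p,d=snapshot('top'); W=cloud('top',d); print(boxes_of('top','tote_bar')[:2])"
```

```text
clock: 2.77
tool_pos: [0.5497, 0.0396, 0.2458]
orientation: [9.5, 89.9, 18.3]
force: [1.5, -0.9, -0.3]
opening: 0.087
clock: 3.6
tool_pos: [0.6489, 0.2583, 0.1974]
orientation: [-159.0, 89.7, -150.3]
force: [-0.6, -0.9, -0.5]
opening: 0.0532
t 3.60 pos [648.9 258.3 197.4] phi 98.7 tilt 0.3 F [-0.6 -0.9 -0.5] open 53.2 j1 38 j6 -119
 linear now [51.4  2.1  2.6] twist -0.0
 linear after twist [51.4  2.   2.4]
[{'xy': [244.7, 204.4], 'confidence': 0.94}, {'xy': [191.8, 207.2], 'confidence': 0.24}]
```

```bash
python3 -m pendant '[{"claw":50,"linear":[17,2,2.4],"twist":0},{"claw":50,"linear":[17,0,0],"twist":0},{"claw":50,"linear":[17,0,0],"twist":0},{"claw":5,"linear":[0,0,0],"twist":0},{"claw":5,"linear":[0,0,0],"twist":0},{"claw":5,"linear":[0,0,0],"twist":0},{"claw":5,"linear":[0,0,0],"twist":0},{"claw":5,"linear":[0,0,0],"twist":0},{"claw":5,"linear":[0,0,0],"twist":0},{"claw":5,"linear":[0,0,0],"twist":0}]'; python3 -c "
from h import *
togo([.651,.2606,.146],98.7)"
```

```text
clock: 4.53
tool_pos: [0.6525, 0.2611, 0.1502]
orientation: [9.0, 89.9, 17.7]
force: [-0.4, -1.4, 2.7]
opening: 0.0143
t 4.53 pos [652.5 261.1 150.2] phi 98.7 tilt 0.1 F [-0.4 -1.4  2.7] open 14.3 j1 38 j6 -119
 linear now [ 4.2 -0.3 -1.6] twist 0.0
 linear after twist [ 4.2 -0.3 -1.6]
```

```bash
python3 -m pendant '[{"claw":5,"linear":[-4,0,0],"twist":0},{"claw":5,"linear":[-6,0,0],"twist":0},{"claw":5,"linear":[-10,0,0],"twist":0},{"claw":5,"linear":[-15,0,0],"twist":0},{"claw":5,"linear":[-20,0,0],"twist":0},{"claw":5,"linear":[-20,0,0],"twist":0},{"claw":5,"linear":[-20,0,0],"twist":0},{"claw":5,"linear":[-20,0,0],"twist":0},{"claw":5,"linear":[-15,0,0],"twist":0},{"claw":5,"linear":[-10,0,0],"twist":0}]'
python3 - <<'E'
from h import *
togo([.651,.2606,.29],164.3)
p,d=snapshot('side'); save('lift.png',cv2.resize(p[100:350,130:450],(640,500)))
W=cloud('side',d)
E
```

```text
clock: 5.37
tool_pos: [0.6526, 0.2613, 0.2924]
orientation: [20.5, 89.8, 29.2]
force: [0.0, 0.0, -3.5]
opening: 0.0139
t 5.37 pos [652.6 261.3 292.4] phi 98.7 tilt 0.2 F [ 0.   0.  -3.5] open 13.9 j1 38 j6 -119
 linear now [ 2.4 -0.5 -1.7] twist -1.145
 linear after twist [ 2.4  1.3 -1.1]
```

View pics/lift.png

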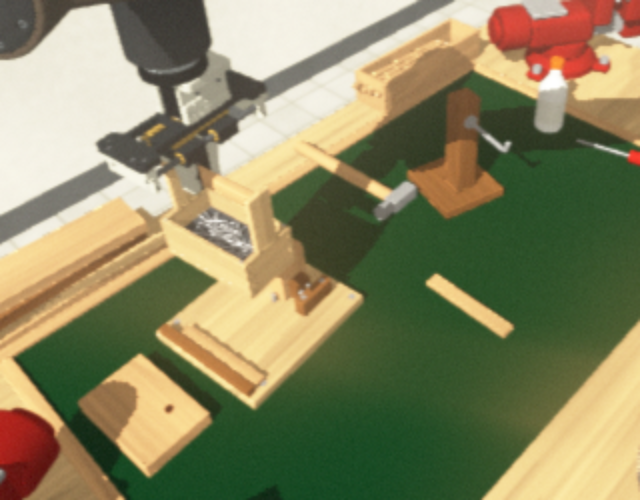

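```bash
python3 -m pendant '[{"claw":5,"linear":[-5,0,0],"twist":-0.1145},{"claw":5,"linear":[-5,0,0],"twist":-0.1145},{"claw":5,"linear":[-5,0,0],"twist":-0.1145},{"claw":5,"linear":[-5,0,0],"twist":-0.1145},{"claw":5,"linear":[-5,0,0],"twist":-0.1145},{"claw":5,"linear":[-5,0,0],"twist":-0.1145},{"claw":5,"linear":[-5,0,0],"twist":-0.1145},{"claw":5,"linear":[-5,0,0],"twist":-0.1145},{"claw":5,"linear":[-5,0,0],"twist":-0.1145},{"claw":5,"linear":[-5,0,0],"twist":-0.1145}]'
python3 - <<'E'
from h import *
togo([.4284,-.113,.342],164.3)
E
```

```text
clock: 6.25
tool_pos: [0.6518, 0.2611, 0.3387]
orientation: [124.2, 89.9, -161.2]
force: [-0.4, -0.4, -2.5]
opening: 0.0137
t 6.25 pos [651.8 261.1 338.7] phi 164.6 tilt 0.1 F [-0.4 -0.4 -2.5] open 13.7 j1 38 j6 -53
 linear now [  -2.8  116.2 -420. ] twist 0.006
 linear after twist [  -3.3  113.8 -420.6]
```

```bash
python3 -m pendant '[{"claw":5,"linear":[0,2.7,-10],"twist":0},{"claw":5,"linear":[0,4.3,-16],"twist":0},{"claw":5,"linear":[0,6,-22],"twist":0},{"claw":5,"linear":[0,6.8,-25],"twist":0},{"claw":5,"linear":[0,6.8,-25],"twist":0},{"claw":5,"linear":[0,6.8,-25],"twist":0},{"claw":5,"linear":[0,6.8,-25],"twist":0},{"claw":5,"linear":[0,6.8,-25],"twist":0},{"claw":5,"linear":[0,6.8,-25],"twist":0},{"claw":5,"linear":[0,6.8,-25],"twist":0}]'
python3 -m pendant '[{"claw":5,"linear":[0,6.8,-25],"twist":0},{"claw":5,"linear":[0,6.8,-25],"twist":0},{"claw":5,"linear":[0,6.8,-25],"twist":0},{"claw":5,"linear":[0,6.8,-25],"twist":0},{"claw":5,"linear":[0,6.8,-25],"twist":0},{"claw":5,"linear":[0,6.8,-25],"twist":0},{"claw":5,"linear":[0,5.4,-20],"twist":0},{"claw":5,"linear":[0,3.8,-14],"twist":0},{"claw":5,"linear":[0,2.2,-8],"twist":0},{"claw":5,"linear":[0,1.3,-5],"twist":0}]'
python3 - <<'E'
from h import *
togo([.4284,-.113,.219],164.3)
E
```

```text
clock: 7.08
tool_pos: [0.5319, 0.0615, 0.3387]
orientation: [104.8, 89.9, 178.9]
force: [-0.1, -1.5, -2.4]
opening: 0.0136
clock: 7.92
tool_pos: [0.4276, -0.1131, 0.3391]
orientation: [24.1, 90.0, 98.2]
force: [0.6, -0.0, -2.2]
opening: 0.0143
t 7.92 pos [ 427.6 -113.1  339.1] phi 164.2 tilt 0.0 F [ 0.6 -0.  -2.2] open 14.3 j1 11 j6 -27
 linear now [120.1  -0.8   0.3] twist -0.003
 linear after twist [120.1  -0.7   0.3]
```

```bash
python3 -m pendant '[{"claw":5,"linear":[8,0,0],"twist":0},{"claw":5,"linear":[14,0,0],"twist":0},{"claw":5,"linear":[16,0,0],"twist":0},{"claw":5,"linear":[16,0,0],"twist":0},{"claw":5,"linear":[16,0,0],"twist":0},{"claw":5,"linear":[16,0,0],"twist":0},{"claw":5,"linear":[14,0,0],"twist":0},{"claw":5,"linear":[10,0,0],"twist":0},{"claw":5,"linear":[6,0,0],"twist":0},{"claw":5,"linear":[2,0,0],"twist":0}]'
python3 - <<'E'
from h import *
togo([.4284,-.113,.219],164.3)
D=[]
for n in('side','top'):
    p,d=snapshot(n); W=cloud(n,d); D.append(cv2.resize(p[130:330,260:460] if n=='side' else p[150:350,260:460],(400,400)))
    np.savez('%s1.npz'%n,p=p,d=d)
    m=(np.abs(W[...,0]-.43)<.13)&(np.abs(W[...,1]+.12)<.13)
    for z0 in np.arange(.03,.24,.01):
        q=W[m&(W[...,2]>z0)&(W[...,2]<=z0+.01)]
        if len(q)>3: print(n,round(z0,2),len(q),np.round(q.min(0)[:2],3),np.round(q.max(0)[:2],3))
save('pre.png',np.hstack(D))
E
```

```text
clock: 8.75
tool_pos: [0.4284, -0.112, 0.2201]
orientation: [111.6, 89.9, -174.1]
force: [-0.7, 0.6, -3.3]
opening: 0.0131
t 8.75 pos [ 428.4 -112.   220.1] phi 164.3 tilt 0.1 F [-0.7  0.6 -3.3] open 13.1 j1 11 j6 -27
 linear now [ 1.1 -0.3 -0.9] twist 0.0
 linear after twist [ 1.1 -0.3 -0.9]
side 0.08 6 [ 0.377 -0.15 ] [ 0.459 -0.058]
side 0.09 128 [ 0.363 -0.193] [ 0.484 -0.052]
side 0.1 130 [ 0.363 -0.195] [ 0.48  -0.052]
side 0.11 320 [ 0.363 -0.209] [ 0.48  -0.052]
side 0.12 380 [ 0.362 -0.209] [ 0.48  -0.052]
side 0.13 221 [ 0.363 -0.209] [ 0.482 -0.051]
side 0.14 263 [ 0.362 -0.207] [ 0.483 -0.052]
side 0.15 134 [ 0.365 -0.206] [ 0.478 -0.052]
side 0.16 60 [ 0.385 -0.201] [ 0.56  -0.058]
side 0.17 71 [ 0.386 -0.201] [ 0.559 -0.057]
side 0.18 38 [ 0.387 -0.201] [ 0.492 -0.059]
side 0.19 29 [ 0.424 -0.068] [ 0.459 -0.057]
side 0.2 38 [ 0.405 -0.14 ] [ 0.459 -0.058]
side 0.21 75 [ 0.404 -0.116] [ 0.456 -0.057]
side 0.22 118 [ 0.405 -0.113] [ 0.458 -0.058]
side 0.23 75 [ 0.403 -0.114] [ 0.459 -0.06 ]
top 0.11 15 [ 0.462 -0.094] [ 0.475 -0.068]
top 0.12 6 [ 0.459 -0.087] [ 0.471 -0.067]
top 0.14 18 [ 0.456 -0.091] [ 0.481 -0.067]
top 0.15 15 [ 0.465 -0.091] [ 0.481 -0.072]
top 0.16 17 [ 0.525 -0.178] [ 0.558 -0.165]
top 0.17 15 [ 0.528 -0.177] [ 0.558 -0.164]
```

View pics/pre.png

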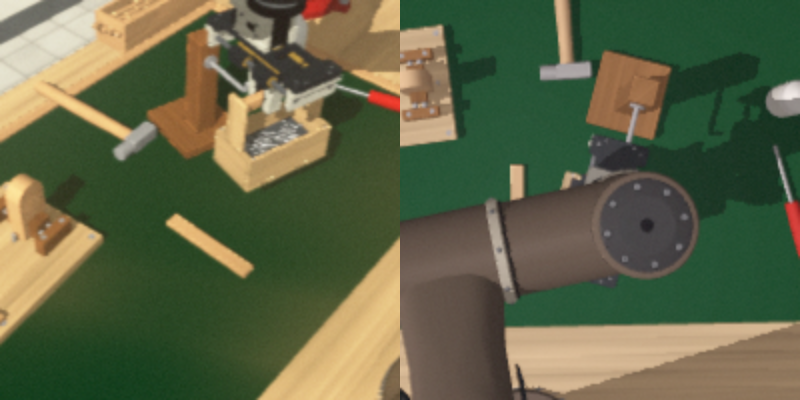

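```bash
python3 -m pendant '[{"claw":5,"linear":[1,-4,0],"twist":0},{"claw":5,"linear":[0,-8,0],"twist":0},{"claw":5,"linear":[0,-12,0],"twist":0},{"claw":5,"linear":[0,-14,0],"twist":0},{"claw":5,"linear":[0,-14,0],"twist":0},{"claw":5,"linear":[0,-14,0],"twist":0},{"claw":5,"linear":[0,-12,0],"twist":0},{"claw":5,"linear":[0,-9,0],"twist":0},{"claw":5,"linear":[0,-5,0],"twist":0},{"claw":5,"linear":[0,-3,0],"twist":0}]'
python3 - <<'E'
from h import *
togo([.5199,-.139,.184],164.3)
E
```

```text
clock: 9.68
tool_pos: [0.5208, -0.1383, 0.22]
orientation: [108.7, 90.0, -177.0]
force: [0.3, 0.0, -3.6]
opening: 0.0137
t 9.68 pos [ 520.8 -138.3  220. ] phi 164.3 tilt 0.0 F [ 0.3  0.  -3.6] open 13.7 j1 6 j6 -22
 linear now [36.   0.7 -0.9] twist -0.0
 linear after twist [36.   0.7 -0.9]
```

```bash
python3 -m pendant '[{"claw":5,"linear":[4,0,0],"twist":0},{"claw":5,"linear":[5,0,0],"twist":0},{"claw":5,"linear":[6,0,0],"twist":0},{"claw":5,"linear":[5,0,0],"twist":0},{"claw":5,"linear":[4,0,0],"twist":0},{"claw":5,"linear":[3,0,0],"twist":0},{"claw":5,"linear":[2,0,0],"twist":0},{"claw":5,"linear":[2,0,0],"twist":0},{"claw":5,"linear":[1,0,0],"twist":0},{"claw":5,"linear":[1,0,0],"twist":0}]'
python3 - <<'E'
from h import *
togo([.5199,-.139,.184],164.3)
E
```

```text
clock: 10.52
tool_pos: [0.5203, -0.138, 0.1874]
orientation: [-82.9, 90.0, -8.6]
force: [0.8, -0.7, -2.8]
opening: 0.0137
t 10.52 pos [ 520.3 -138.   187.4] phi 164.3 tilt 0.0 F [ 0.8 -0.7 -2.8] open 13.7 j1 6 j6 -22
 linear now [ 3.4  0.1 -1. ] twist 0.0
 linear after twist [ 3.4  0.1 -1. ]
```

```bash
python3 -m pendant '[{"claw":5,"linear":[1,0,0],"twist":0},{"claw":5,"linear":[1,0,0],"twist":0},{"claw":5,"linear":[0.5,0,0],"twist":0},{"claw":5,"linear":[0.5,0,0],"twist":0},{"claw":5,"linear":[0.5,0,0],"twist":0},{"claw":5,"linear":[0.5,0,0],"twist":0},{"claw":5,"linear":[0.5,0,0],"twist":0},{"claw":5,"linear":[0,0,0],"twist":0},{"claw":5,"linear":[0,0,0],"twist":0},{"claw":5,"linear":[0,0,0],"twist":0}]'
python3 - <<'E'
from h import *
togo([.5199,-.139,.184],164.3)
p,d=snapshot('side'); W=cloud('side',d)
m=(np.abs(W[...,0]-.52)<.14)&(np.abs(W[...,1]+.15)<.14)
for z0 in np.arange(.03,.14,.01):
        q=W[m&(W[...,2]>z0)&(W[...,2]<=z0+.01)]
        if len(q)>3: print(round(z0,2),len(q),np.round(q.min(0)[:2],3),np.round(q.max(0)[:2],3))
E
```

```text
clock: 11.35
tool_pos: [0.5203, -0.138, 0.1838]
orientation: [-89.2, 90.0, -14.9]
force: [-2.8, 2.0, 4.9]
opening: 0.0137
t 11.35 pos [ 520.3 -138.   183.8] phi 164.3 tilt 0.0 F [-2.8  2.   4.9] open 13.7 j1 6 j6 -22
 linear now [-0.2  0.1 -1. ] twist 0.0
 linear after twist [-0.2  0.1 -1. ]
0.03 8 [ 0.648 -0.107] [ 0.657 -0.049]
0.05 75 [ 0.455 -0.221] [ 0.622 -0.078]
0.06 120 [ 0.455 -0.224] [ 0.623 -0.079]
0.07 134 [ 0.454 -0.234] [ 0.624 -0.077]
0.08 431 [ 0.455 -0.24 ] [ 0.624 -0.079]
0.09 236 [ 0.456 -0.238] [ 0.625 -0.078]
0.1 211 [ 0.455 -0.236] [ 0.625 -0.077]
0.11 211 [ 0.454 -0.236] [ 0.625 -0.079]
0.12 48 [ 0.478 -0.23 ] [ 0.62  -0.084]
0.13 59 [ 0.478 -0.23 ] [ 0.621 -0.086]
0.14 63 [ 0.477 -0.227] [ 0.622 -0.083]
```

```bash
python3 -m pendant '[{"claw":18,"linear":[0,0,0],"twist":0},{"claw":24,"linear":[0,0,0],"twist":0},{"claw":34,"linear":[0,0,0],"twist":0},{"claw":44,"linear":[0,0,0],"twist":0},{"claw":44,"linear":[0,0,0],"twist":0},{"claw":44,"linear":[-8,0,0],"twist":0},{"claw":44,"linear":[-16,0,0],"twist":0},{"claw":44,"linear":[-25,0,0],"twist":0},{"claw":44,"linear":[-30,0,0],"twist":0},{"claw":44,"linear":[-10,0,0],"twist":0}]'
python3 - <<'E'
from h import *
togo([.637,.172,.245],186.9)
p,d=snapshot('side'); W=cloud('side',d); save('hang.png',cv2.resize(p[110:260,280:480],(800,600)))
E
```

```text
clock: 12.23
tool_pos: [0.5218, -0.1385, 0.2768]
orientation: [-85.5, 89.7, -11.2]
force: [0.8, -0.2, 0.6]
opening: 0.0442
t 12.23 pos [ 521.8 -138.5  276.8] phi 164.3 tilt 0.3 F [ 0.8 -0.2  0.6] open 44.2 j1 6 j6 -22
 linear now [ 32.1 -26.9 330.1] twist -0.394
 linear after twist [  31.8 -151.7  294.4]
```

View pics/hang.png

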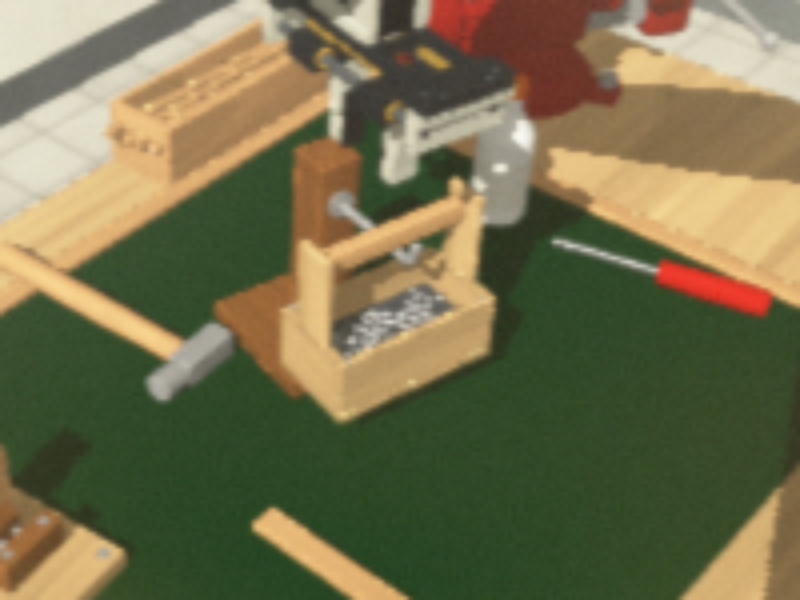

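```bash
python3 -m pendant '[{"claw":44,"linear":[0,0,0],"twist":-0.0985},{"claw":44,"linear":[0,0,0],"twist":-0.0985},{"claw":44,"linear":[0,0,0],"twist":-0.0985},{"claw":44,"linear":[0,0,0],"twist":-0.0985},{"claw":44,"linear":[0,-15.2,29.4],"twist":0},{"claw":44,"linear":[0,-15.2,29.4],"twist":0},{"claw":44,"linear":[0,-15.2,29.4],"twist":0},{"claw":44,"linear":[0,-15.2,29.4],"twist":0},{"claw":44,"linear":[0,-15.2,29.4],"twist":0},{"claw":44,"linear":[0,-15.2,29.4],"twist":0}]'
python3 -m pendant '[{"claw":44,"linear":[10,-15.2,29.4],"twist":0},{"claw":44,"linear":[10,-15.2,29.4],"twist":0},{"claw":44,"linear":[10,-15.2,29.4],"twist":0},{"claw":44,"linear":[10,-15.2,29.4],"twist":0},{"claw":44,"linear":[30,0,0],"twist":0},{"claw":44,"linear":[25,0,0],"twist":0},{"claw":44,"linear":[20,0,0],"twist":0},{"claw":44,"linear":[0,0,0],"twist":0},{"claw":44,"linear":[0,0,0],"twist":0},{"claw":44,"linear":[0,0,0],"twist":0}]'
python3 - <<'E'
from h import *
togo([.637,.172,.094],186.9)
p,d=snapshot('top'); W=cloud('top',d)
p,d=snapshot('side'); W=cloud('side',d); save('blk.png',cv2.resize(p[170:320,180:380],(800,600)))
E
```

```text
clock: 13.12
tool_pos: [0.5898, 0.0496, 0.2722]
orientation: [-77.4, 90.0, 19.5]
force: [0.3, -0.1, 0.8]
opening: 0.0439
clock: 13.95
tool_pos: [0.6368, 0.1722, 0.1584]
orientation: [-86.5, 89.9, 10.4]
force: [-0.2, -0.6, 0.7]
opening: 0.0439
t 13.95 pos [636.8 172.2 158.4] phi -173.1 tilt 0.1 F [-0.2 -0.6  0.7] open 43.9 j1 32 j6 -25
 linear now [64.4 -0.1 -0.2] twist -0.0
 linear after twist [64.4 -0.2 -0.2]
```

View pics/blk.png

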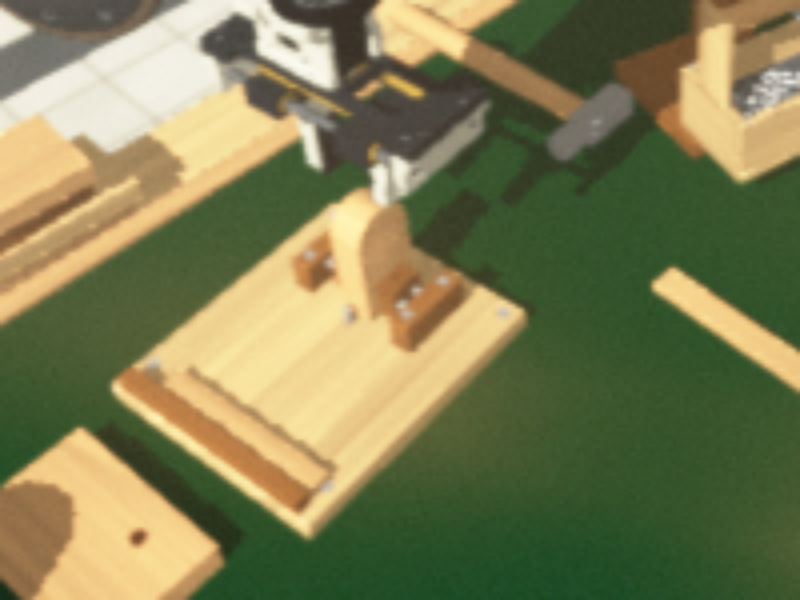

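```bash
python3 -m pendant '[{"claw":44,"linear":[22,0,0],"twist":0},{"claw":44,"linear":[20,0,0],"twist":0},{"claw":44,"linear":[15,0,0],"twist":0},{"claw":44,"linear":[7.4,0,0],"twist":0},{"claw":15,"linear":[0,0,0],"twist":0},{"claw":15,"linear":[0,0,0],"twist":0},{"claw":15,"linear":[0,0,0],"twist":0},{"claw":15,"linear":[0,0,0],"twist":0},{"claw":15,"linear":[0,0,0],"twist":0},{"claw":15,"linear":[0,0,0],"twist":0}]'
python3 -m pendant '[{"claw":15,"linear":[0,0,2],"twist":0},{"claw":15,"linear":[0,0,2],"twist":0},{"claw":15,"linear":[-0.5,0,2],"twist":0},{"claw":15,"linear":[-0.5,0,2],"twist":0},{"claw":15,"linear":[-1,0,1],"twist":0},{"claw":15,"linear":[0,0,0],"twist":0},{"claw":15,"linear":[0,0,0],"twist":0},{"claw":15,"linear":[0,0,0],"twist":0},{"claw":15,"linear":[0,0,0],"twist":0},{"claw":15,"linear":[0,0,0],"twist":0}]'
cat > lean.py <<'E'
from h import *
togo([.637,.172,.094],186.9)
p,d=snapshot('side'); W=cloud('side',d)
a=np.radians(6.9); R=np.array([[np.cos(a),np.sin(a)],[-np.sin(a),np.cos(a)]])
L=(W[...,:2]-[.637,.172])@R.T
# +y end face of block: visible points, between cheek top and fingers; -x face too
m=(np.abs(L[...,0])<.012)&(np.abs(L[...,1])<.06)&(W[...,2]>.02)&(W[...,2]<.17)
import sys
y=L[...,1][m]; z=W[...,2][m]; zb=np.arange(.02,.16,.006)
r=np.array([[zz+.003,y[(z>=zz)&(z<zz+.006)].max()] for zz in zb if ((z>=zz)&(z<zz+.006)).sum()>1])
print("y-end profile",[(int(round(a*1000)),round(b*1000,1)) for a,b in r]," top z",round(z.max()*1000,1))
E
python3 lean.py
```

```text
clock: 14.88
tool_pos: [0.6367, 0.1725, 0.0941]
orientation: [-74.9, 89.9, 22.0]
force: [-1.2, 0.1, 6.4]
opening: 0.0275
clock: 15.72
tool_pos: [0.6359, 0.177, 0.0949]
orientation: [179.1, 89.7, -84.1]
force: [8.2, -17.0, -2.1]
opening: 0.0277
t 15.72 pos [635.9 177.   94.9] phi -173.2 tilt 0.3 F [  8.2 -17.   -2.1] open 27.7 j1 33 j6 -26
 linear now [ 0.9 -0.5 -5.1] twist -0.001
 linear after twist [ 0.9 -0.4 -5.1]
y-end profile [(23, np.float64(59.1)), (29, np.float64(35.5)), (35, np.float64(35.9)), (41, np.float64(25.5)), (47, np.float64(25.5)), (53, np.float64(25.2)), (59, np.float64(26.4)), (65, np.float64(26.6)), (71, np.float64(26.9)), (77, np.float64(28.4)), (83, np.float64(27.2)), (89, np.float64(27.0)), (95, np.float64(27.5)), (101, np.float64(28.0)), (107, np.float64(26.5)), (113, np.float64(23.6)), (155, np.float64(35.8)), (161, np.float64(38.3))]  top z 168.3
```

```bash
python3 -m pendant '[{"claw":15,"linear":[-0.5,0,1.5],"twist":0},{"claw":15,"linear":[-0.5,0,1.5],"twist":0},{"claw":15,"linear":[-0.5,0,1],"twist":0},{"claw":15,"linear":[-0.5,0,1],"twist":0},{"claw":15,"linear":[-0.5,0,1],"twist":0},{"claw":15,"linear":[0,0,0],"twist":0},{"claw":15,"linear":[0,0,0],"twist":0},{"claw":15,"linear":[0,0,0],"twist":0},{"claw":15,"linear":[0,0,0],"twist":0},{"claw":15,"linear":[0,0,0],"twist":0}]'
python3 lean.py
```

```text
clock: 16.6
tool_pos: [0.6349, 0.1828, 0.0959]
orientation: [165.3, 89.7, -97.9]
force: [10.3, -16.9, -10.6]
opening: 0.0282
t 16.60 pos [634.9 182.8  95.9] phi -173.2 tilt 0.3 F [ 10.3 -16.9 -10.6] open 28.2 j1 33 j6 -26
 linear now [  2.   -0.8 -10.9] twist -0.002
 linear after twist [  1.9  -0.8 -11. ]
y-end profile [(23, np.float64(59.9)), (29, np.float64(35.6)), (35, np.float64(36.1)), (41, np.float64(26.6)), (47, np.float64(27.4)), (53, np.float64(28.5)), (59, np.float64(28.5)), (65, np.float64(29.4)), (71, np.float64(30.6)), (77, np.float64(31.2)), (83, np.float64(31.0)), (89, np.float64(31.4)), (95, np.float64(31.6)), (101, np.float64(33.0)), (107, np.float64(32.3)), (113, np.float64(32.1)), (161, np.float64(43.2))]  top z 169.9
```

```bash
python3 -m pendant '[{"claw":15,"linear":[0,0,-4],"twist":0},{"claw":15,"linear":[-0.5,0,-4],"twist":0},{"claw":15,"linear":[-0.5,0,-4],"twist":0},{"claw":15,"linear":[-0.5,0,-4],"twist":0},{"claw":15,"linear":[-0.5,0,-4],"twist":0},{"claw":15,"linear":[-0.5,0,-4],"twist":0},{"claw":15,"linear":[-0.5,0,-3],"twist":0},{"claw":15,"linear":[-0.5,0,-3],"twist":0},{"claw":15,"linear":[0,0,0],"twist":0},{"claw":15,"linear":[0,0,0],"twist":0}]'
python3 lean.py
```

```text
clock: 17.48
tool_pos: [0.6375, 0.1605, 0.0992]
orientation: [-15.1, 89.7, 81.8]
force: [1.0, 13.2, -12.6]
opening: 0.0281
t 17.48 pos [637.5 160.5  99.2] phi -173.1 tilt 0.3 F [  1.   13.2 -12.6] open 28.1 j1 31 j6 -24
 linear now [ 5.2 -0.9 11.5] twist -0.001
 linear after twist [ 5.2 -0.9 11.5]
y-end profile [(23, np.float64(59.9)), (29, np.float64(35.3)), (35, np.float64(36.4)), (41, np.float64(23.2)), (47, np.float64(22.2)), (53, np.float64(21.4)), (59, np.float64(21.4)), (65, np.float64(20.5)), (71, np.float64(22.2)), (77, np.float64(18.3)), (83, np.float64(18.2)), (89, np.float64(17.3)), (95, np.float64(15.2)), (101, np.float64(15.2)), (107, np.float64(14.7)), (113, np.float64(12.9)), (119, np.float64(9.6)), (161, np.float64(20.1))]  top z 167.0
```

```bash
python3 -m pendant '[{"claw":15,"linear":[0,0,4],"twist":0},{"claw":15,"linear":[-0.7,0,4],"twist":0},{"claw":15,"linear":[-0.7,0,4],"twist":0},{"claw":15,"linear":[-0.7,0,4],"twist":0},{"claw":15,"linear":[-0.7,0,4],"twist":0},{"claw":15,"linear":[-0.7,0,4],"twist":0},{"claw":15,"linear":[-0.7,0,3],"twist":0},{"claw":15,"linear":[-0.7,0,3],"twist":0},{"claw":15,"linear":[0,0,0],"twist":0},{"claw":15,"linear":[0,0,0],"twist":0}]'
python3 -m pendant '[{"claw":15,"linear":[0,0,-4],"twist":0},{"claw":15,"linear":[-0.7,0,-4],"twist":0},{"claw":15,"linear":[-0.7,0,-4],"twist":0},{"claw":15,"linear":[-0.7,0,-4],"twist":0},{"claw":15,"linear":[-0.7,0,-4],"twist":0},{"claw":15,"linear":[-0.7,0,-4],"twist":0},{"claw":15,"linear":[-0.7,0,-3],"twist":0},{"claw":15,"linear":[-0.7,0,-3],"twist":0},{"claw":15,"linear":[0,0,0],"twist":0},{"claw":15,"linear":[0,0,0],"twist":0}]'
python3 lean.py; python3 -c "
from h import *
p,d=snapshot('side'); save('rock.png',cv2.resize(p[170:320,180:380],(800,600)))"
```

```text
clock: 18.37
tool_pos: [0.6337, 0.184, 0.103]
orientation: [138.7, 89.7, -124.5]
force: [9.6, -10.6, -17.5]
opening: 0.0277
clock: 19.2
tool_pos: [0.6372, 0.16, 0.1081]
orientation: [-0.0, 89.8, 96.8]
force: [3.8, 12.3, -17.3]
opening: 0.0277
t 19.20 pos [637.2 160.  108.1] phi -173.2 tilt 0.2 F [  3.8  12.3 -17.3] open 27.7 j1 31 j6 -24
 linear now [14.2 -1.2 11.9] twist -0.001
 linear after twist [14.1 -1.2 12. ]
y-end profile [(23, np.float64(57.7)), (29, np.float64(34.0)), (35, np.float64(35.8)), (41, np.float64(34.6)), (47, np.float64(22.3)), (53, np.float64(22.8)), (59, np.float64(21.8)), (65, np.float64(20.8)), (71, np.float64(18.9)), (77, np.float64(19.3)), (83, np.float64(20.2)), (89, np.float64(17.6)), (95, np.float64(16.0)), (101, np.float64(17.6)), (107, np.float64(15.9)), (113, np.float64(15.6)), (119, np.float64(13.7)), (125, np.float64(9.4))]  top z 169.9
```

View pics/rock.png

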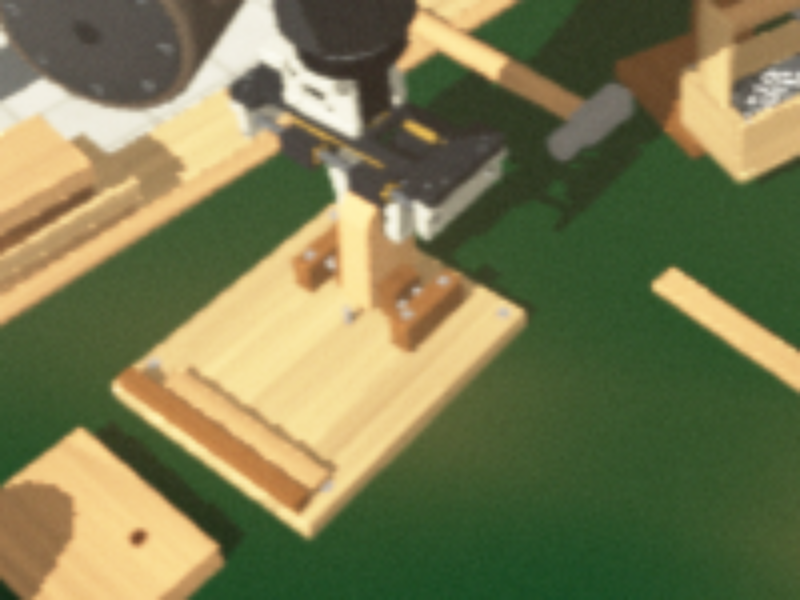

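```bash
python3 -m pendant '[{"claw":15,"linear":[0,0,4],"twist":0},{"claw":15,"linear":[-0.7,0,4],"twist":0},{"claw":15,"linear":[-0.7,0,4],"twist":0},{"claw":15,"linear":[-0.7,0,4],"twist":0},{"claw":15,"linear":[-0.7,0,4],"twist":0},{"claw":15,"linear":[-0.7,0,4],"twist":0},{"claw":15,"linear":[-0.7,0,4],"twist":0},{"claw":15,"linear":[-0.7,0,3],"twist":0},{"claw":15,"linear":[0,0,0],"twist":0},{"claw":15,"linear":[0,0,0],"twist":0}]'
python3 -m pendant '[{"claw":15,"linear":[0,0,-4],"twist":0},{"claw":15,"linear":[-0.7,0,-4],"twist":0},{"claw":15,"linear":[-0.7,0,-4],"twist":0},{"claw":15,"linear":[-0.7,0,-4],"twist":0},{"claw":15,"linear":[-0.7,0,-4],"twist":0},{"claw":15,"linear":[-0.7,0,-4],"twist":0},{"claw":15,"linear":[-0.7,0,-4],"twist":0},{"claw":15,"linear":[-0.7,0,-3],"twist":0},{"claw":15,"linear":[0,0,0],"twist":0},{"claw":15,"linear":[0,0,0],"twist":0}]'
python3 lean.py
```

```text
clock: 20.13
tool_pos: [0.6334, 0.1851, 0.1125]
orientation: [134.4, 89.7, -128.8]
force: [8.4, -9.8, -19.7]
opening: 0.0278
clock: 20.97
tool_pos: [0.6372, 0.1596, 0.1178]
orientation: [5.6, 89.8, 102.4]
force: [4.1, 9.9, -18.8]
opening: 0.0278
t 20.97 pos [637.2 159.6 117.8] phi -173.2 tilt 0.2 F [  4.1   9.9 -18.8] open 27.8 j1 31 j6 -24
 linear now [23.9 -1.3 12.2] twist -0.001
 linear after twist [23.8 -1.3 12.3]
y-end profile [(23, np.float64(59.7)), (29, np.float64(32.7)), (35, np.float64(36.0)), (41, np.float64(24.1)), (47, np.float64(24.6)), (53, np.float64(23.0)), (59, np.float64(23.2)), (65, np.float64(22.2)), (71, np.float64(20.2)), (77, np.float64(19.9)), (83, np.float64(19.3)), (89, np.float64(18.6)), (95, np.float64(17.8)), (101, np.float64(17.6)), (107, np.float64(17.8)), (113, np.float64(15.8)), (119, np.float64(14.9)), (125, np.float64(12.5)), (131, np.float64(8.5))]  top z 133.9
```

```bash
python3 -m pendant '[{"claw":36,"linear":[4,0,2.5],"twist":0},{"claw":36,"linear":[2,0,0],"twist":0},{"claw":36,"linear":[7,0,0],"twist":0},{"claw":36,"linear":[7,0,0],"twist":0},{"claw":36,"linear":[0,0,0],"twist":0},{"claw":15,"linear":[0,0,0],"twist":0},{"claw":15,"linear":[0,0,0],"twist":0},{"claw":15,"linear":[0,0,0],"twist":0},{"claw":15,"linear":[0,0,0],"twist":0},{"claw":15,"linear":[0,0,0],"twist":0}]'
python3 lean.py; python3 -c "
from h import *
p,d=snapshot('side'); save('regrip.png',cv2.resize(p[170:320,180:380],(800,600)))"
```

```text
clock: 21.85
tool_pos: [0.6376, 0.1594, 0.1001]
orientation: [-107.0, 90.0, -10.1]
force: [1.8, -0.9, -3.2]
opening: 0.0278
t 21.85 pos [637.6 159.4 100.1] phi -173.1 tilt 0.0 F [ 1.8 -0.9 -3.2] open 27.8 j1 31 j6 -24
 linear now [ 6.1 -0.9 12.5] twist -0.001
 linear after twist [ 6.1 -0.9 12.5]
y-end profile [(23, np.float64(60.0)), (35, np.float64(36.4)), (41, np.float64(23.1)), (47, np.float64(23.5)), (53, np.float64(23.1)), (59, np.float64(23.0)), (65, np.float64(21.9)), (71, np.float64(20.5)), (77, np.float64(20.7)), (83, np.float64(19.3)), (89, np.float64(19.9)), (95, np.float64(18.9)), (101, np.float64(19.5)), (107, np.float64(17.6)), (113, np.float64(16.9)), (119, np.float64(15.8)), (125, np.float64(13.5)), (131, np.float64(10.1)), (161, np.float64(19.7))]  top z 167.9
```

View pics/regrip.png

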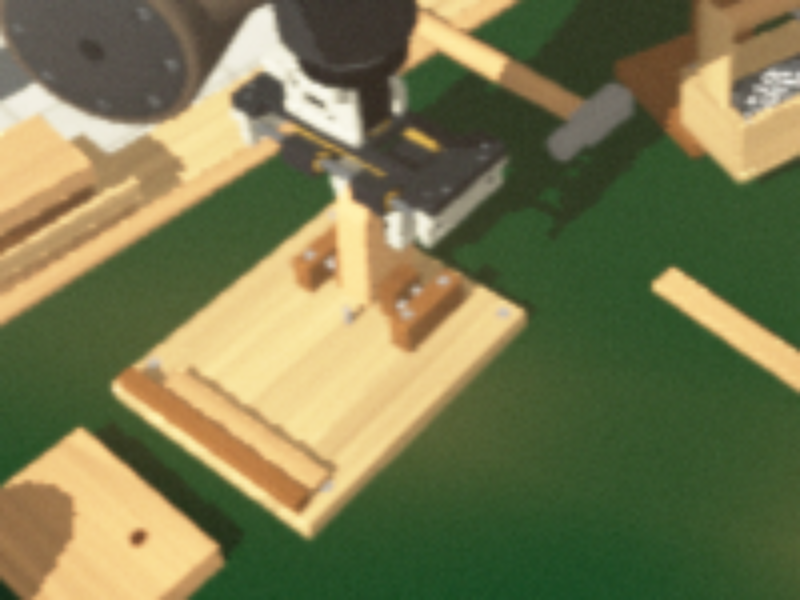

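```bash
python3 -m pendant '[{"claw":15,"linear":[0,0,4],"twist":0},{"claw":15,"linear":[-0.8,0,4],"twist":0},{"claw":15,"linear":[-0.8,0,4],"twist":0},{"claw":15,"linear":[-0.8,0,4],"twist":0},{"claw":15,"linear":[-0.8,0,4],"twist":0},{"claw":15,"linear":[-0.8,0,4],"twist":0},{"claw":15,"linear":[-0.8,0,4],"twist":0},{"claw":15,"linear":[-0.8,0,2],"twist":0},{"claw":15,"linear":[0,0,0],"twist":0},{"claw":15,"linear":[0,0,0],"twist":0}]'
python3 -m pendant '[{"claw":15,"linear":[0,0,-4],"twist":0},{"claw":15,"linear":[-0.6,0,-4],"twist":0},{"claw":15,"linear":[-0.6,0,-4],"twist":0},{"claw":15,"linear":[-0.6,0,-4],"twist":0},{"claw":15,"linear":[-0.6,0,-4],"twist":0},{"claw":15,"linear":[-0.6,0,-4],"twist":0},{"claw":15,"linear":[-0.6,0,-4],"twist":0},{"claw":15,"linear":[-0.6,0,-3],"twist":0},{"claw":15,"linear":[0,0,0],"twist":0},{"claw":15,"linear":[0,0,0],"twist":0}]'
python3 lean.py
```

```text
clock: 22.78
tool_pos: [0.6337, 0.1865, 0.1031]
orientation: [141.9, 89.7, -121.3]
force: [11.5, -11.8, -17.6]
opening: 0.0278
clock: 23.62
tool_pos: [0.6372, 0.162, 0.1081]
orientation: [-7.6, 89.7, 89.2]
force: [2.4, 12.2, -14.5]
opening: 0.028
t 23.62 pos [637.2 162.  108.1] phi -173.1 tilt 0.3 F [  2.4  12.2 -14.5] open 28.0 j1 31 j6 -24
 linear now [14.1 -1.   9.9] twist -0.001
 linear after twist [14.1 -1.   9.9]
y-end profile [(23, np.float64(59.0)), (29, np.float64(35.1)), (35, np.float64(35.1)), (41, np.float64(32.0)), (47, np.float64(24.5)), (53, np.float64(23.6)), (59, np.float64(23.9)), (65, np.float64(23.3)), (71, np.float64(24.0)), (77, np.float64(21.9)), (83, np.float64(22.2)), (89, np.float64(21.5)), (95, np.float64(20.4)), (101, np.float64(21.0)), (107, np.float64(20.2)), (113, np.float64(19.3)), (119, np.float64(18.8)), (125, np.float64(18.7)), (131, np.float64(15.9)), (137, np.float64(11.4))]  top z 168.9
```

```bash
python3 -m pendant '[{"claw":15,"linear":[0,0,4],"twist":0},{"claw":15,"linear":[-0.7,0,4],"twist":0},{"claw":15,"linear":[-0.7,0,4],"twist":0},{"claw":15,"linear":[-0.7,0,4],"twist":0},{"claw":15,"linear":[-0.7,0,4],"twist":0},{"claw":15,"linear":[-0.7,0,4],"twist":0},{"claw":15,"linear":[-0.7,0,4],"twist":0},{"claw":15,"linear":[-0.7,0,2],"twist":0},{"claw":15,"linear":[0,0,0],"twist":0},{"claw":15,"linear":[0,0,0],"twist":0}]'
python3 -m pendant '[{"claw":15,"linear":[0,0,-4],"twist":0},{"claw":15,"linear":[-0.7,0,-4],"twist":0},{"claw":15,"linear":[-0.7,0,-4],"twist":0},{"claw":15,"linear":[-0.7,0,-4],"twist":0},{"claw":15,"linear":[-0.7,0,-4],"twist":0},{"claw":15,"linear":[-0.7,0,-4],"twist":0},{"claw":15,"linear":[-0.7,0,-4],"twist":0},{"claw":15,"linear":[-0.7,0,-3],"twist":0},{"claw":15,"linear":[0,0,0],"twist":0},{"claw":15,"linear":[0,0,0],"twist":0}]'
python3 lean.py
```

```text
clock: 24.5
tool_pos: [0.6337, 0.1856, 0.1118]
orientation: [139.3, 89.7, -123.9]
force: [13.2, -11.9, -21.9]
opening: 0.0274
clock: 25.33
tool_pos: [0.6371, 0.1607, 0.1172]
orientation: [4.4, 89.8, 101.3]
force: [4.3, 11.5, -18.1]
opening: 0.0277
t 25.33 pos [637.1 160.7 117.2] phi -173.2 tilt 0.2 F [  4.3  11.5 -18.1] open 27.7 j1 31 j6 -24
 linear now [23.2 -1.3 11.1] twist -0.001
 linear after twist [23.2 -1.3 11.2]
y-end profile [(23, np.float64(59.5)), (29, np.float64(34.6)), (35, np.float64(35.8)), (47, np.float64(24.0)), (53, np.float64(23.8)), (59, np.float64(23.8)), (65, np.float64(22.9)), (71, np.float64(23.8)), (77, np.float64(22.7)), (83, np.float64(22.4)), (89, np.float64(21.7)), (95, np.float64(21.7)), (101, np.float64(20.3)), (107, np.float64(20.7)), (113, np.float64(19.1)), (119, np.float64(19.8)), (125, np.float64(20.1)), (131, np.float64(18.6)), (137, np.float64(13.3)), (143, np.float64(9.1))]  top z 140.9
```

```bash
python3 -m pendant '[{"claw":15,"linear":[0,0,4],"twist":0},{"claw":15,"linear":[-0.5,0,4],"twist":0},{"claw":15,"linear":[-0.5,0,4],"twist":0},{"claw":15,"linear":[-0.5,0,4],"twist":0},{"claw":15,"linear":[-0.5,0,4],"twist":0},{"claw":15,"linear":[-0.5,0,4],"twist":0},{"claw":15,"linear":[-0.5,0,4],"twist":0},{"claw":15,"linear":[-0.5,0,4],"twist":0},{"claw":15,"linear":[0,0,2],"twist":0},{"claw":15,"linear":[0,0,0],"twist":0}]'
python3 -m pendant '[{"claw":15,"linear":[0,0,-4],"twist":0},{"claw":15,"linear":[-0.5,0,-4],"twist":0},{"claw":15,"linear":[-0.5,0,-4],"twist":0},{"claw":15,"linear":[-0.5,0,-4],"twist":0},{"claw":15,"linear":[-0.5,0,-4],"twist":0},{"claw":15,"linear":[-0.5,0,-4],"twist":0},{"claw":15,"linear":[-0.5,0,-4],"twist":0},{"claw":15,"linear":[-0.5,0,-4],"twist":0},{"claw":15,"linear":[0,0,-3],"twist":0},{"claw":15,"linear":[0,0,0],"twist":0}]'
python3 lean.py
```

```text
clock: 26.22
tool_pos: [0.6334, 0.1888, 0.1207]
orientation: [142.9, 89.7, -120.3]
force: [11.4, -10.6, -17.7]
opening: 0.0282
clock: 27.05
tool_pos: [0.6374, 0.1595, 0.1253]
orientation: [-8.3, 89.8, 88.6]
force: [2.2, 10.2, -12.3]
opening: 0.0277
t 27.05 pos [637.4 159.5 125.3] phi -173.1 tilt 0.2 F [  2.2  10.2 -12.3] open 27.7 j1 31 j6 -24
 linear now [31.3 -1.  12.3] twist -0.001
 linear after twist [31.3 -1.1 12.5]
y-end profile [(23, np.float64(58.8)), (29, np.float64(35.0)), (35, np.float64(35.8)), (53, np.float64(24.4)), (59, np.float64(23.7)), (65, np.float64(22.5)), (71, np.float64(24.0)), (77, np.float64(22.9)), (83, np.float64(23.5)), (89, np.float64(21.9)), (95, np.float64(21.6)), (101, np.float64(20.2)), (107, np.float64(21.4)), (113, np.float64(20.5)), (119, np.float64(19.9)), (125, np.float64(19.6)), (131, np.float64(17.9)), (137, np.float64(17.9)), (143, np.float64(13.8)), (149, np.float64(7.9))]  top z 148.6
```

```bash
python3 -m pendant '[{"claw":15,"linear":[0,0,3],"twist":0},{"claw":15,"linear":[-0.6,0,4],"twist":0},{"claw":15,"linear":[-0.6,0,4],"twist":0},{"claw":15,"linear":[-0.6,0,4],"twist":0},{"claw":15,"linear":[-0.6,0,4],"twist":0},{"claw":15,"linear":[-0.6,0,4],"twist":0},{"claw":15,"linear":[-0.6,0,4],"twist":0},{"claw":15,"linear":[-0.6,0,2],"twist":0},{"claw":15,"linear":[0,0,0],"twist":0},{"claw":15,"linear":[0,0,0],"twist":0}]'
python3 lean.py
```

```text
clock: 27.93
tool_pos: [0.6341, 0.1835, 0.1285]
orientation: [138.8, 89.8, -124.3]
force: [10.4, -7.8, -19.2]
opening: 0.0281
t 27.93 pos [634.1 183.5 128.5] phi -173.2 tilt 0.2 F [ 10.4  -7.8 -19.2] open 28.1 j1 33 j6 -26
 linear now [ 34.5  -1.6 -11.6] twist -0.001
 linear after twist [ 34.5  -1.5 -11.7]
y-end profile [(23, np.float64(59.5)), (29, np.float64(35.3)), (35, np.float64(37.0)), (47, np.float64(26.3)), (53, np.float64(28.1)), (59, np.float64(29.3)), (65, np.float64(30.5)), (71, np.float64(30.3)), (77, np.float64(31.7)), (83, np.float64(32.6)), (89, np.float64(33.6)), (95, np.float64(35.2)), (101, np.float64(36.7)), (107, np.float64(36.5)), (113, np.float64(37.6)), (119, np.float64(38.1)), (125, np.float64(39.6)), (131, np.float64(38.5)), (137, np.float64(36.9)), (143, np.float64(33.7))]  top z 147.6
```

```bash
python3 -m pendant '[{"claw":15,"linear":[0,0,-4],"twist":0},{"claw":15,"linear":[-0.7,0,-4],"twist":0},{"claw":15,"linear":[-0.7,0,-4],"twist":0},{"claw":15,"linear":[-0.7,0,-4],"twist":0},{"claw":15,"linear":[-0.7,0,-4],"twist":0},{"claw":15,"linear":[-0.7,0,-4],"twist":0},{"claw":15,"linear":[-0.7,0,-3],"twist":0},{"claw":15,"linear":[-0.7,0,-2],"twist":0},{"claw":15,"linear":[0,0,0],"twist":0},{"claw":15,"linear":[0,0,0],"twist":0}]'
python3 lean.py
```

```text
clock: 28.82
tool_pos: [0.6375, 0.1587, 0.1333]
orientation: [7.1, 89.8, 104.0]
force: [5.5, 6.9, -19.0]
opening: 0.0278
t 28.82 pos [637.5 158.7 133.3] phi -173.2 tilt 0.2 F [  5.5   6.9 -19. ] open 27.8 j1 31 j6 -24
 linear now [39.3 -1.1 13.2] twist -0.001
 linear after twist [39.3 -1.1 13.3]
y-end profile [(23, np.float64(58.6)), (29, np.float64(36.5)), (35, np.float64(35.8)), (47, np.float64(12.7)), (53, np.float64(22.6)), (59, np.float64(24.1)), (65, np.float64(24.3)), (71, np.float64(22.6)), (77, np.float64(23.4)), (83, np.float64(22.9)), (89, np.float64(23.2)), (95, np.float64(22.0)), (101, np.float64(21.7)), (107, np.float64(21.4)), (113, np.float64(20.2)), (119, np.float64(19.8)), (125, np.float64(19.1)), (131, np.float64(19.0)), (137, np.float64(17.9)), (143, np.float64(15.5)), (149, np.float64(11.6)), (155, np.float64(6.7))]  top z 154.2
```

```bash
python3 -m pendant '[{"claw":15,"linear":[0,0,3],"twist":0},{"claw":15,"linear":[-0.5,0,4],"twist":0},{"claw":15,"linear":[-0.5,0,4],"twist":0},{"claw":15,"linear":[-0.5,0,4],"twist":0},{"claw":15,"linear":[-0.5,0,4],"twist":0},{"claw":15,"linear":[-0.5,0,3],"twist":0},{"claw":15,"linear":[-0.5,0,3],"twist":0},{"claw":15,"linear":[-0.5,0,2],"twist":0},{"claw":15,"linear":[0,0,0],"twist":0},{"claw":15,"linear":[0,0,0],"twist":0}]'
python3 lean.py
```

```text
clock: 29.7
tool_pos: [0.6345, 0.1836, 0.1394]
orientation: [-56.2, 90.0, 40.7]
force: [-0.3, 0.2, -1.8]
opening: 0.0277
t 29.70 pos [634.5 183.6 139.4] phi -173.1 tilt 0.0 F [-0.3  0.2 -1.8] open 27.7 j1 33 j6 -26
 linear now [ 45.4  -1.1 -11.8] twist -0.0
 linear after twist [ 45.4  -1.1 -11.8]
y-end profile [(23, np.float64(58.8)), (29, np.float64(34.5)), (35, np.float64(36.2)), (59, np.float64(46.5)), (65, np.float64(49.2)), (71, np.float64(48.2)), (77, np.float64(47.4)), (83, np.float64(47.3)), (89, np.float64(46.6)), (95, np.float64(45.5)), (101, np.float64(45.4)), (107, np.float64(45.7)), (113, np.float64(44.1)), (119, np.float64(43.8)), (125, np.float64(44.6)), (131, np.float64(43.7)), (137, np.float64(44.2)), (143, np.float64(42.7)), (149, np.float64(40.1)), (155, np.float64(35.3)), (161, np.float64(28.7))]  top z 160.0
```

```bash
python3 -m pendant '[{"claw":15,"linear":[-4,0,0],"twist":0},{"claw":15,"linear":[-5,0,0],"twist":0},{"claw":15,"linear":[-6,0,-3],"twist":0},{"claw":15,"linear":[-3,0,-4],"twist":0},{"claw":15,"linear":[-2,0,-4],"twist":0},{"claw":15,"linear":[0,0,-4],"twist":0},{"claw":15,"linear":[0,0,-2],"twist":0},{"claw":15,"linear":[0,0,0],"twist":0},{"claw":15,"linear":[0,0,0],"twist":0},{"claw":15,"linear":[0,0,0],"twist":0}]'
python3 lean.py
python3 - <<'E'
from h import *
p,d=snapshot('side'); W=cloud('side',d); save('end.png',cv2.resize(p[130:330,180:460],(800,571)))
for th in("tote","lath","hammer","glue","nailbox","offcut","driver"):
    print(th,[(np.round(b["xy"]),round(b["confidence"],2)) for b in boxes_of('side',th)[:2]])
E
```

```text
clock: 30.58
tool_pos: [0.6364, 0.1666, 0.159]
orientation: [109.2, 90.0, -153.9]
force: [0.7, 0.7, -1.5]
opening: 0.028
t 30.58 pos [636.4 166.6 159. ] phi -173.1 tilt 0.0 F [ 0.7  0.7 -1.5] open 28.0 j1 32 j6 -25
 linear now [65.  -1.2  5.4] twist -0.001
 linear after twist [65.  -1.2  5.3]
y-end profile [(23, np.float64(59.0)), (29, np.float64(34.5)), (35, np.float64(34.7)), (53, np.float64(12.3)), (77, np.float64(29.3)), (83, np.float64(30.8)), (89, np.float64(30.7)), (95, np.float64(30.3)), (101, np.float64(29.8)), (107, np.float64(30.0)), (113, np.float64(29.3)), (119, np.float64(29.6)), (125, np.float64(28.8)), (131, np.float64(28.7)), (137, np.float64(28.1)), (143, np.float64(27.4)), (149, np.float64(27.8)), (155, np.float64(27.0)), (161, np.float64(26.3))]  top z 169.8
tote [(array([376., 189.]), 0.79)]
lath [(array([364., 254.]), 0.6), (array([237., 277.]), 0.59)]
hammer [(array([312., 192.]), 0.8)]
glue []
nailbox [(array([238., 382.]), 0.89)]
offcut [(array([202., 310.]), 0.81)]
driver []
```

View pics/end.png

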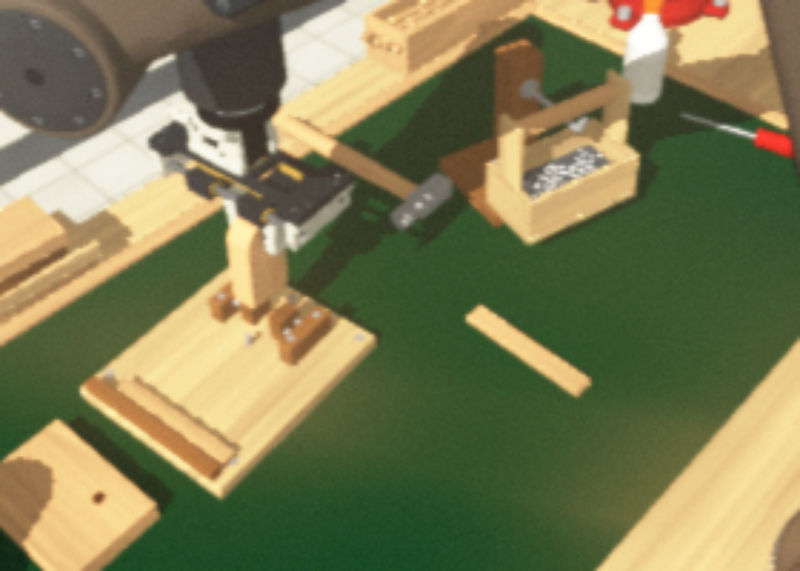

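```bash
python3 -m pendant '[{"claw":15,"linear":[0,0,0],"twist":0},{"claw":15,"linear":[0,0,0],"twist":0},{"claw":15,"linear":[0,0,0],"twist":0},{"claw":15,"linear":[0,0,0],"twist":0},{"claw":15,"linear":[0,0,0],"twist":0},{"claw":15,"linear":[0,0,0],"twist":0},{"claw":15,"linear":[0,0,0],"twist":0},{"claw":15,"linear":[0,0,0],"twist":0},{"claw":15,"linear":[0,0,0],"twist":0},{"claw":15,"linear":[0,0,0],"twist":0}]'; python3 -c "
from h import *
print(close_job())"
```

```text
clock: 31.87
tool_pos: [0.6366, 0.1666, 0.1593]
orientation: [-60.0, 90.0, 36.8]
force: [0.2, -0.5, -1.4]
opening: 0.0279
the job is handed in; nothing more can be done
None
```

The tote is hanging by its bar on the hook, and the block is out of the jig and held still in the gripper above its seat. I handed in at about 32 s of the 67 s allowed; `close_job()` reported no verdict.

- **Tote:** I released it on the hook, and the last picture shows it upright with the nails still in.
- **Rocking:** The first lean measured about 6° to +y, the next about 8° to −y. The block came free after 11 swings. It slipped several millimetres in the 30 N grip while I was easing it up, so I re-gripped it once, lower down.
- **Block at hand-in:** The underside is about 77 mm above the bench, roughly 25 mm above the cheek tops. It leans 2–3° and sits roughly 5 mm off its seat sideways. The measured force is only about its own weight (1.4 N), and the opening is 28 mm on the block.
- **Bystanders:** Both laths, the hammer, the nailbox and the offcut were found within a few pixels of where they started. The networks did not find the glue bottle or the screwdriver in the last picture, but both show in it, and the arm never worked near them.

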